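# Click the cup-tray end stop into its detent

## Task

Push the sliding end stop along the rail of the cup tray, towards the two cups, until it clicks over the low ridge and drops into the gap of the click strip; stop there, do not ride over the high ridge. Push it only from its outer side (the side away from the cups) with the fingers: do not pinch it, do not touch its rubber-padded side and do not lift it. Leave the cups, mug and bottle where they stand, and finish with the hand clear.

Things in the scene. Friction and masses are not known exactly. Their poses are not given: they have to be found in the camera images.
- tray: Fixed pale wooden cup tray, 150 mm (its x) by 480 mm (its y), 12 mm thick; origin under its centre, z up. A fixed aluminium rail runs along its far (+x) edge, parallel to tray y: 14 mm wide, centred at tray x = +55 mm, top 22 mm above the counter. A 35 mm high wall closes the +y end, where the cups stand; the end stop starts in the -y half and is pushed to tray +y.
- carriage (a joint): Travel of the end stop along the rail, m, growing towards tray +y (towards the cups); range 0 to 0.30; at 0 the stop's foot is at tray y = -0.17. The stop slides stiffly, about 1.2 N, and stays where it is left.
- stop_foot (a point): The middle of the stop's black carriage on the rail, at rail-top height (22 mm above the counter); its spring plunger is straight above this point and the steel plate's mid-thickness lies at the same tray y. The black carriage is 26 mm (tray x) by 34 mm (tray y), 9 to 31 mm above the rail top. Axes parallel to the tray's.
- stop_back (a point): Centre of the outer face of the stop's upright steel plate, the face to push on; it looks to tray -y, at tray x = 0, 43 mm above the counter, 4 mm to tray -y of the stop's foot. Axes as the tray's. Plate: 132 mm wide (tray x -65 to +67), 8 mm thick, from 14 to 72 mm above the counter. The carriage, at tray x 42 to 68 mm, sticks out 13 mm beyond this face; the rest is free.
- plate (a joint): How far the steel plate is lifted out of the carriage, m: 0 down as it should be, up to 0.03. It travels along the rail with the carriage, but is held down only by a spring of about 6 N and 2.4 N of weight: a finger that still presses hard on it while rising drags it up, so draw back first.
- pad: Black rubber pad, 90 by 44 mm and 4 mm thick, on the cup side (+y) of the steel plate; it is not to be touched by the robot. Its outer face lies 8 mm to tray +y of the stop's foot. Origin at the stop's foot, axes as the tray's.
- plunger (a joint): Height of the stop's sprung plunger (round tip of 4 mm radius) above the rail, m: 0 on the bare rail and also when seated in the gap; about 0.003 on the low ridge. Its spring presses down with about 4 N at 0, 300 N/m. Crossing the low ridge takes a push of 5 to 6 N in all, then the force dips to nothing; the high ridge gives way only at 15 to 30 N.
- clip: Dark steel click strip fixed on the rail, 18 by 40 mm, at a different place along the rail each time; origin at rail-top height at the middle of its gap, where the stop's foot belongs; axes as the tray's. Across the rail it has a low rounded ridge (3 mm high, crest at y = -9 mm, felt from y = -18 mm) and a high steep one (4 mm, crest at y = +8 mm); the stop drops in between.
- cup0: White espresso cup, 60 mm across the rim, 55 mm high, loose on the tray on the cup side of the click strip, about 62 mm from the strip's origin; origin at its underside. Leave alone.
- cup1: A second such cup, about 135 mm from the strip's origin. Leave alone.
- mug: Grey mug, 80 mm across and 90 mm high, loose on the counter off the tray's open -y end; origin at its underside. Leave alone.
- soap: White bottle, 64 mm across and 190 mm high, loose on the counter beyond the tray's +y end; origin at its underside. Leave alone.

How it is judged:
By the outcome, as a careful person would: the job done as asked, in the order asked, and still so for the second after the job is handed in, with the robot touching nothing.
It also fails if it takes over 45 s, if anything falls off the work surface, if the arm or the gripper's body presses on something with over 40 N, if the wrist force passes 120 N, or if a joint passes its speed limit or range.

## Robot

A 7-joint arm with a two-finger parallel gripper is mounted at the origin on the work surface. World frame = base frame: x ahead of the robot, y to its left, z up, the work surface at z = 0. Lengths are in m, angles in rad, forces in N, time in s.
With the tool pointing down it reaches from about 0.425 to 0.95 m from the base axis. Payload 16.7 kg.
Tool frame: the origin (TCP) lies at the very end of the fingers, on their centre line; the grasp point (between the pads) lies ctrl.tcp_to_grasp behind it (ctrl.tcp_to_grasp is the distance from the TCP to the grasp point, in m); z points along the fingers, x is the direction in which the jaws open and shut, and the axes are right-handed (so a half turn about z gives the same grasp; the last joint's range is limited). The gripper opens to 94 mm and grips with 3 to 60 N. Pads are 16 mm wide; open, the fingers measure 119 mm over their backs; the gripper's body (75 mm by 177 mm) begins 78 mm behind the grasp point.
Start: joints at [1.01, 0.426, 0.074, 1.606, -0.034, 1.111, -0.067], TCP at [0.27, -0.619, 0.205] pointing down, gripper open.
Joint ranges: [-2.85, 2.85], [-0.5, 2.14], [-1.23, 1.37], [0.21, 2.46], [-1.02, 4.16], [0.16, 2.05], [-2.73, 2.73]. Speed limits (rad/s): [1.89, 1.89, 2.39, 2.39, 3.01, 3.01, 3.01].

## Interface

Orientations are given as a unit quaternion [w, x, y, z].
In Python, from cell import ctrl, open_gripper, gripper_close, kinematics, sense, grab_frame, camera_model, job gives the robot as it stands. The module is installed in compiled form; this text tells all that it offers. Calls block until the motion is done:
- ctrl.move_pose(position, orientation): joint-space move of the TCP to a pose.
- ctrl.move_linear(position, speed=0.15, orientation=None, threshold=None): straight line of the TCP; orientation=None keeps the orientation; speed is the mean speed in m/s. With threshold (N) it stops when the force on the tool has changed by that much, and returns True; else False.
- ctrl.move_joints(angles): joint-space move.
- open_gripper() and gripper_close(grasp_force=None): open the fingers fully, or close them until they stop; grasp_force is the grip in N (None keeps the last).
- ctrl.wait(seconds).
- kinematics.solve_ik(position, orientation): joint angles nearest the present ones, or None.
- sense(): the state.
- grab_frame(name): name is "scene" or "top" or "wrist"; returns the picture (420x560x3 uint8, red, green, blue); there is no depth.
- camera_model(name): a dict with "K" (3x3 intrinsics, pixels), "extrinsics" (4x4, takes a point from world to camera coordinates). Camera axes: x right, y up, looking along -z (the intrinsics and any distortion apply to the point x, -y, -z); pixel columns grow to the right and rows downward; lengths in m; the calibration is good to about 2 mm. The wrist camera is an equidistant fisheye: a pixel r from the principal point sees the ray r / f radians off the axis. A picture is of the moment at which its call begins: read the wrist's pose just before it. camera_model takes no time and is no camera call; for the wrist camera it gives the pose at the moment of the call.
A pose or a line that the arm cannot do raises ctrl.PlanningError and nothing moves.
- job.finish_job(): hands the job in, once; it reports no verdict.
The state is a dict: "clock": time; "q": joint angles; "qd": joint speeds; "joint_efforts": joint torques, N m; "ee_pos": TCP position; "tcp_rot": TCP orientation; "contact_force": force on the tool from outside, world axes, zero at the start; "moment": the same for the moment, N m; "gripper_width": finger opening in m.
Only numpy, scipy, OpenCV 4.12 (cv2) and the standard library are available. Lean on these libraries where they do the work, as an engineer would, in place of code of your own. Each camera call takes 0.05 s, during which the arm holds its last target. There are 200 camera calls.

## Working session

There is one attempt and no reset: what is moved stays moved. The work goes in short steps, each a Python script; the robot and the scene stay as the last script left them, time stands still between calls to the robot, and variables do not carry over. Pictures are saved under pics/ and viewed, about 8 in all and at most 12, crops included, and the job is handed in when it is done.

```bash
mkdir -p pics; python3 - <<'E'
from cell import *
import cv2,numpy as np
for n in("scene","top"):
    cv2.imwrite(f"pics/{n}0.png",cv2.cvtColor(grab_frame(n),cv2.COLOR_RGB2BGR)); m=camera_model(n); print(n,np.round(m["K"],1).tolist(),np.round(m["extrinsics"],4).tolist(),m.keys())
s=sense();print(s["clock"],s["ee_pos"],s["tcp_rot"],s["contact_force"],ctrl.tcp_to_grasp)
E
```

```text
scene [[538.6, 0.0, 278.6], [0.0, 538.6, 215.6], [0.0, 0.0, 1.0]] [[0.7719, 0.6354, 0.0203, -0.4654], [-0.3774, 0.4324, 0.8189, 0.1424], [0.5116, -0.6398, 0.5735, -2.0169], [0.0, 0.0, 0.0, 1.0]] dict_keys(['K', 'extrinsics'])
top [[486.4, 0.0, 281.0], [0.0, 486.4, 213.4], [0.0, 0.0, 1.0]] [[0.0025, -1.0, -0.0096, 0.0408], [0.9898, 0.0011, 0.1424, -0.5867], [-0.1424, -0.0098, 0.9898, -1.1956], [0.0, 0.0, 0.0, 1.0]] dict_keys(['K', 'extrinsics'])
0.1 [ 0.26934827 -0.61849832  0.20485669] [-2.63319241e-04  8.36459444e-01 -5.48028527e-01 -5.12377609e-04] [-0.93906248  0.72473587  0.04747842] 0.0188
```

View pics/scene0.png

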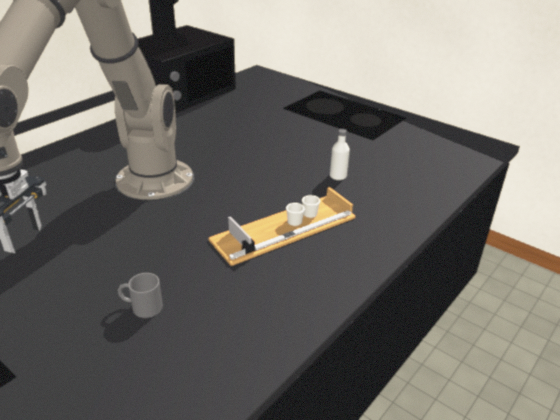

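View pics/top0.png

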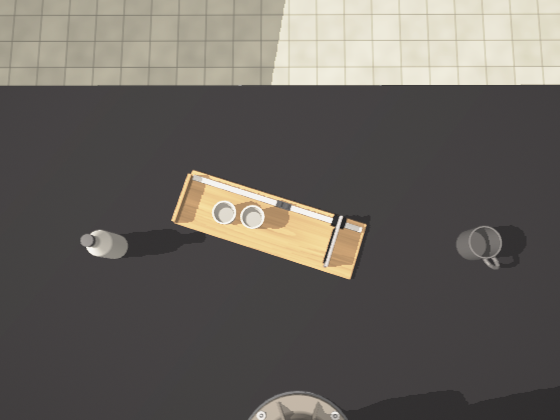

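The scene shows the tray with the stop at its right (-y) end, and two cups beyond the dark strip. In the top view the strip is at about (284,205), the plate runs from (341,217) to (326,266), and the mug is at (480,243). Next I'll zoom in and take a coarse fit.

```bash
cat > h.py <<'E'
import numpy as np,cv2
def ray(m,uv):
    K,E=m["K"],m["extrinsics"];R,t=E[:3,:3],E[:3,3]
    d=np.array([(uv[0]-K[0,2])/K[0,0],-(uv[1]-K[1,2])/K[1,1],-1.]);return -R.T@t,R.T@d
def onz(m,uv,z):
    o,d=ray(m,uv);return o+d*(z-o[2])/d[2]
E
python3 - <<'E'
from cell import camera_model
from h import *
im=cv2.imread("pics/top0.png");m=camera_model("top")
cv2.imwrite("pics/top0z.png",cv2.resize(im[160:285,165:375],None,fx=3.8,fy=3.8,interpolation=cv2.INTER_CUBIC))
hsv=cv2.cvtColor(im,cv2.COLOR_BGR2HSV)
w=cv2.inRange(hsv,(8,60,90),(30,255,255));w[:120]=0
c=max(cv2.findContours(cv2.morphologyEx(w,cv2.MORPH_CLOSE,np.ones((15,15))),0,2)[0],key=cv2.contourArea)
b=cv2.boxPoints(cv2.minAreaRect(c));print(b.tolist());P=np.array([onz(m,p,.012)[:2] for p in b]);print(P.round(4).tolist(),[np.linalg.norm(P[i]-P[i-1]).round(4) for i in range(4)])
E
```

```text
[[169.50375366210938, 222.73802185058594], [187.15615844726562, 166.8387908935547], [367.5843811035156, 223.8161163330078], [349.9319763183594, 279.71533203125]]
[[0.566, 0.3328], [0.7152, 0.2911], [0.5639, -0.1825], [0.42, -0.1343]] [np.float64(0.4893), np.float64(0.1549), np.float64(0.4973), np.float64(0.1517)]
```

View pics/top0z.png

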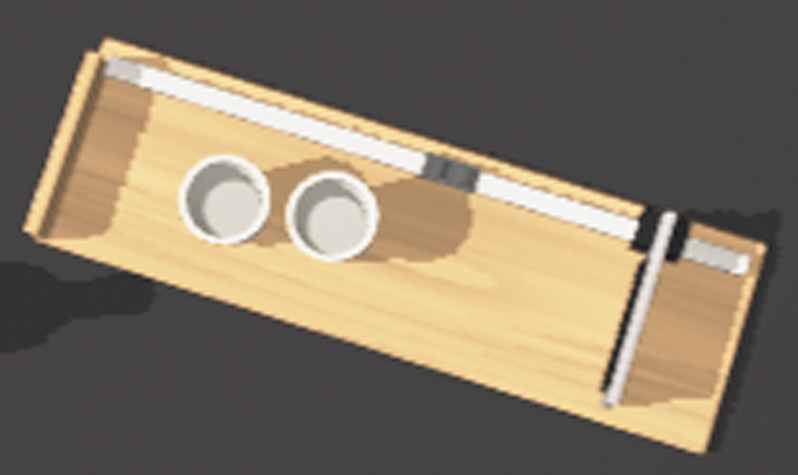

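```bash
python3 - <<'E'
from cell import *
from h import *
m=camera_model("top")
f=lambda x,y,z:onz(m,((x+.5)/3.8-.5+165,(y+.5)/3.8-.5+160),z)[:2]
a,b=f(107,66,.022),f(747,265,.022);yd=(a-b)/np.linalg.norm(a-b);xd=np.array([yd[1],-yd[0]])
print("rail",a,b,np.linalg.norm(a-b),"yaw",np.arctan2(yd[1],yd[0])-np.pi/2,xd)
c=f(452,172,.024);p1,p2=f(669,213,.072),f(610,404,.072)
print("clip",c,"plate",p1,p2,np.linalg.norm(p1-p2),"y along from clip",(p1-c)@yd,(p2-c)@yd,"x",(p1-c)@xd,(p2-c)@xd, "rail end x,y",(b-c)@xd,(a-c)@yd,(b-c)@yd)
s=sense();w=camera_model("wrist");print(w)
E=w["extrinsics"];print("cam pos",-E[:3,:3].T@E[:3,3],"tcp",s["ee_pos"])
from scipy.spatial.transform import Rotation as R
q=s["tcp_rot"];r=R.from_quat([q[1],q[2],q[3],q[0]]).as_matrix();print("cam in tool",r.T@(-E[:3,:3].T@E[:3,3]-s["ee_pos"]),(E[:3,:3]@r).round(3).tolist(),r.round(3).tolist())
E
```

```text
rail [0.6855289  0.27345606] [ 0.54823045 -0.1641706 ] 0.4586588661235004 yaw -0.3040088853671805 [ 0.95414411 -0.29934766]
clip [0.61142855 0.03548597] plate [ 0.57672042 -0.10631032] [ 0.45271034 -0.06657752] 0.13021980022658097 y along from clip -0.14568389389484152 -0.14489520363466474 x 0.00932983112554986 -0.12088758068532958 rail end x,y -0.0005333764644818308 0.2492395239559142 -0.2094193421675862
{'K': array([[325.1922621 ,   0.        , 280.57302272],
       [  0.        , 325.1922621 , 204.1188251 ],
       [  0.        ,   0.        ,   1.        ]]), 'extrinsics': array([[ 0.39807988, -0.91734987, -0.00127665, -0.67391056],
       [ 0.88499418,  0.38440488, -0.26271313,  0.02666198],
       [ 0.24149061,  0.10345099,  0.96487314, -0.39185556],
       [ 0.        ,  0.        ,  0.        ,  1.        ]])}
cam pos [ 0.33930398 -0.58792291  0.38423501] tcp [ 0.26934827 -0.61849832  0.20485669]
cam in tool [-0.00030193 -0.07632386 -0.17938734] [[1.0, 0.001, 0.0], [0.001, -0.965, 0.263], [0.0, -0.263, -0.965]] [[0.399, -0.917, -0.001], [-0.917, -0.399, 0.001], [-0.001, 0.0, -1.0]]
```

```bash
cat >> h.py <<'E'
from scipy.spatial.transform import Rotation as R
yaw=-.304;xd=np.array([np.cos(yaw),np.sin(yaw)]);yd=np.array([-xd[1],xd[0]])
C=np.array([.6114,.0355])
q_=R.from_matrix(np.c_[np.r_[xd,0],np.r_[-yd,0],[0,0,-1]]).as_quat();Q=[q_[3],*q_[:3]]
def W(x,y,z):  # x,y in rail/clip frame -> world
    return [*(C+xd*x+yd*y),z]
def wz(m,uv,z):
    K,E=m["K"],m["extrinsics"];Rm,t=E[:3,:3],E[:3,3]
    d=np.array([uv[0]-K[0,2],uv[1]-K[1,2]]);r=np.hypot(*d);th=r/K[0,0];d=d/r*np.sin(th)
    d=Rm.T@np.array([d[0],-d[1],-np.cos(th)]);o=-Rm.T@t
    return o+d*(z-o[2])/d[2]
E
python3 - <<'E'
from cell import *
from h import *
gripper_close(10)
ctrl.move_pose(W(-.05,-.19,.2),Q);ctrl.wait(.3)
m=camera_model("wrist");im=grab_frame("wrist")
cv2.imwrite("pics/w1.png",cv2.cvtColor(im,cv2.COLOR_RGB2BGR));np.save("w1.npy",m["extrinsics"])
s=sense();print(s["clock"],s["ee_pos"],W(-.05,-.19,.2),s["contact_force"],s["gripper_width"])
E
```

```text
3.825 [ 0.50680041 -0.13106853  0.19996503] [np.float64(0.5068182176903998), np.float64(-0.13082092715274102), 0.2] [ 0.43858579 -0.2896756   0.31965778] 0.00018322629543613555
```

View pics/w1.png

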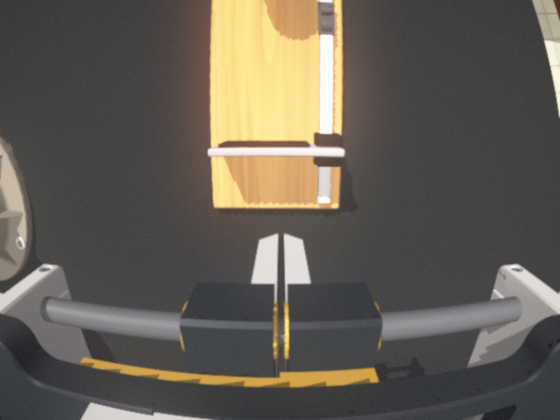

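The wrist view shows the clip at (327,18), the plate top edge along (210,152)–(343,152) and the closed fingertips at about (281,236), behind the plate. Next I'll cast these points and compare them with the top view.

```bash
python3 - <<'E'
from cell import camera_model
from h import *
m=camera_model("wrist")
for n,u,v,z in [("clip",327,18,.024),("clip near edge",326.5,30,.024),("plateL",210,152.5,.072),("plateR",343,152.5,.072),("rail end",324,203,.022),("rail@100",326.5,100,.022)]:
    p=wz(m,(u,v),z)[:2]-C;print(n,(p@xd*1e3).round(1),(p@yd*1e3).round(1))
im=cv2.imread("pics/w1.png");cv2.imwrite("pics/w1z.png",cv2.resize(im[0:215,270:380],None,fx=2.75,fy=2.75,interpolation=cv2.INTER_CUBIC))
E
```

```text
clip 0.7 0.2
clip near edge -0.1 -14.2
plateL -118.1 -145.8
plateR 9.6 -146.2
rail end -0.6 -209.7
rail@100 -0.1 -93.5
```

View pics/w1z.png

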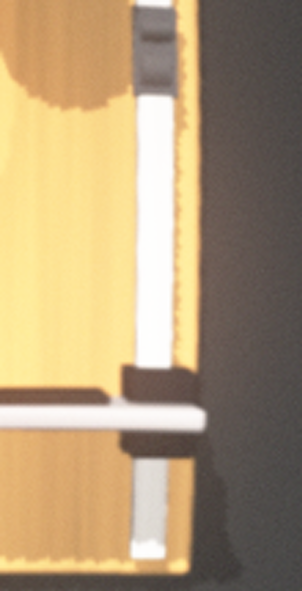

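```bash
cat >> h.py <<'E'
def st(s):
    p=np.array(s["ee_pos"])[:2]-C;f=np.array(s["contact_force"])
    return (s["clock"],(p@xd*1e3).round(1),(p@yd*1e3).round(2),"f_y",(f[:2]@yd).round(2),"f_x",(f[:2]@xd).round(2),"fz",f[2].round(2))
E
python3 - <<'E'
from cell import *
from h import *
ctrl.move_linear(W(-.05,-.19,.040),speed=.12);ctrl.wait(.2)
print(st(sense()))
r=ctrl.move_linear(W(-.05,-.14,.040),speed=.02,threshold=.9);print(r,st(sense()))
m=camera_model("wrist");im=grab_frame("wrist")
cv2.imwrite("pics/w2.png",cv2.cvtColor(im,cv2.COLOR_RGB2BGR))
for x in range(268,350): pass
E
```

```text
(5.5083, np.float64(-49.7), np.float64(-190.02), 'f_y', np.float64(0.1), 'f_x', np.float64(-0.03), 'fz', np.float64(0.0))
True (7.0083, np.float64(-50.3), np.float64(-158.86), 'f_y', np.float64(0.58), 'f_x', np.float64(-0.55), 'fz', np.float64(0.69))
```

View pics/w2.png

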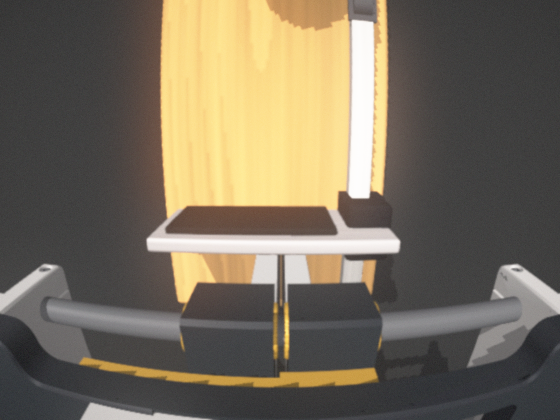

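The fingers are behind the plate, whose top edge is at about row 243; the strip's near edge is at about (362,20). Next I'll push to just short of the strip, then look again.

```bash
python3 - <<'E'
from cell import *
from h import *
r=ctrl.move_linear(W(-.05,-.048,.040),speed=.04,threshold=5);print(r,st(sense()))
ctrl.wait(.3);print(st(sense()))
m=camera_model("wrist");im=grab_frame("wrist")
cv2.imwrite("pics/w3.png",cv2.cvtColor(im,cv2.COLOR_RGB2BGR))
for v in range(185,265,3):print(v,((wz(m,(330,v),.072)[:2]-C)@yd*1e3).round(1),end="; ")
E
```

```text
False (9.9917, np.float64(-50.0), np.float64(-48.05), 'f_y', np.float64(-1.61), 'f_x', np.float64(0.34), 'fz', np.float64(0.39))
(10.2917, np.float64(-50.0), np.float64(-48.05), 'f_y', np.float64(-0.75), 'f_x', np.float64(0.18), 'fz', np.float64(-0.02))
185 -2.4; 188 -3.8; 191 -5.2; 194 -6.7; 197 -8.1; 200 -9.6; 203 -11.1; 206 -12.5; 209 -14.0; 212 -15.5; 215 -17.0; 218 -18.5; 221 -20.0; 224 -21.5; 227 -23.1; 230 -24.6; 233 -26.2; 236 -27.7; 239 -29.3; 242 -30.9; 245 -32.5; 248 -34.1; 251 -35.7; 254 -37.4; 257 -39.0; 260 -40.7; 263 -42.4;
```

View pics/w3.png

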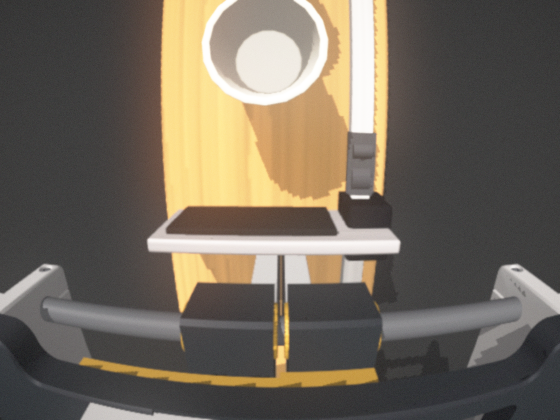

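The plate top face covers about rows 236–252, and the strip covers about rows 132–193 near column 361, with both ridges visible just ahead of the carriage. Next I'll get the edges from intensity profiles.

```bash
python3 - <<'E'
from cell import *
from h import *
m=camera_model("wrist")
g=cv2.cvtColor(cv2.imread("pics/w3.png"),cv2.COLOR_BGR2GRAY).astype(int)
print("plate c220",list(zip(range(228,256),g[228:256,216:226].mean(1).astype(int))))
print("clip c355-368",list(zip(range(126,230),g[126:230,356:366].mean(1).astype(int))))
Y=lambda u,v,z:((wz(m,(u,v),z)[:2]-C)@yd*1e3).round(1)
for v in (127,130,133,136,145,150,155,165,175,185,190,193,195,198):print(v,Y(361,v,.022),Y(361,v,.025))
E
```

```text
plate c220 [(228, np.int64(82)), (229, np.int64(85)), (230, np.int64(85)), (231, np.int64(83)), (232, np.int64(83)), (233, np.int64(82)), (234, np.int64(103)), (235, np.int64(153)), (236, np.int64(188)), (237, np.int64(198)), (238, np.int64(199)), (239, np.int64(207)), (240, np.int64(230)), (241, np.int64(246)), (242, np.int64(249)), (243, np.int64(247)), (244, np.int64(241)), (245, np.int64(236)), (246, np.int64(233)), (247, np.int64(230)), (248, np.int64(229)), (249, np.int64(228)), (250, np.int64(226)), (251, np.int64(222)), (252, np.int64(211)), (253, np.int64(185)), (254, np.int64(169)), (255, np.int64(170))]
clip c355-368 [(126, np.int64(251)), (127, np.int64(251)), (128, np.int64(250)), (129, np.int64(250)), (130, np.int64(250)), (131, np.int64(247)), (132, np.int64(217)), (133, np.int64(149)), (134, np.int64(126)), (135, np.int64(125)), (136, np.int64(124)), (137, np.int64(124)), (138, np.int64(124)), (139, np.int64(123)), (140, np.int64(123)), (141, np.int64(123)), (142, np.int64(123)), (143, np.int64(122)), (144, np.int64(126)), (145, np.int64(130)), (146, np.int64(133)), (
[... 1288 characters left out ...]
 np.int64(63)), (207, np.int64(65)), (208, np.int64(65)), (209, np.int64(64)), (210, np.int64(64)), (211, np.int64(64)), (212, np.int64(64)), (213, np.int64(63)), (214, np.int64(64)), (215, np.int64(64)), (216, np.int64(65)), (217, np.int64(64)), (218, np.int64(64)), (219, np.int64(65)), (220, np.int64(65)), (221, np.int64(65)), (222, np.int64(65)), (223, np.int64(65)), (224, np.int64(65)), (225, np.int64(65)), (226, np.int64(67)), (227, np.int64(74)), (228, np.int64(122)), (229, np.int64(182))]
127 23.8 23.9
130 21.9 22.0
133 20.1 20.2
136 18.2 18.4
145 12.6 12.8
150 9.5 9.8
155 6.4 6.7
165 0.1 0.5
175 -6.3 -5.8
185 -12.7 -12.1
190 -16.0 -15.3
193 -17.9 -17.2
195 -19.2 -18.5
198 -21.2 -20.4
```

```bash
python3 - <<'E'
from cell import *
from h import *
ctrl.move_linear(W(-.05,-.034,.040),speed=.04,threshold=7)
pk=0
for y in np.arange(-32,-13.9,1.):
    r=ctrl.move_linear(W(-.05,y/1e3,.040),speed=.015,threshold=9)
    s=st(sense());print(s[0],*s[1:3],s[4],s[8],r);f=-s[4];pk=max(pk,f)
    if r or (pk>3.5 and f<1): break
m=camera_model("wrist");im=grab_frame("wrist")
cv2.imwrite("pics/w4.png",cv2.cvtColor(im,cv2.COLOR_RGB2BGR))
E
```

```text
11.125 -50.0 -31.96 -0.03 -0.42 False
11.375 -50.0 -31.04 -0.7 -0.62 False
11.625 -50.0 -30.08 -1.39 0.46 False
11.875 -50.1 -29.38 -4.52 1.74 False
12.125 -50.0 -28.41 -6.19 1.39 False
12.375 -50.0 -27.27 -3.78 1.01 False
12.625 -50.0 -26.12 -4.21 1.24 False
12.875 -50.0 -24.83 -2.49 0.49 False
13.125 -49.9 -23.66 -2.39 -0.3 False
13.375 -50.0 -22.71 -2.32 -0.21 False
13.625 -50.0 -21.69 -1.04 -0.1 False
13.875 -50.0 -20.76 -1.23 0.57 False
14.125 -50.0 -19.76 -1.15 0.16 False
14.375 -50.0 -18.76 0.13 0.14 False
```

View pics/w4.png

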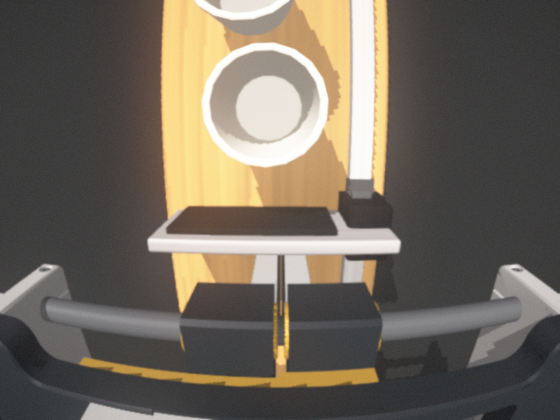

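The plate is still against the fingers and the strip's far end shows ahead of the carriage at rows 178–192. Force peaked at about 6 N and has dipped to 0, so the low ridge is passed. By geometry the foot is about 4–5 mm short of the gap centre, so I'll continue in 1 mm steps, stopping if the high ridge is felt.

```bash
python3 - <<'E'
from cell import *
from h import *
for y in np.arange(-18,-13.4,.75):
    r=ctrl.move_linear(W(-.05,y/1e3,.040),speed=.012,threshold=5)
    s=st(sense());print(s[0],*s[1:3],s[4],s[8],r)
    if r or s[4]<-4: break
ctrl.wait(.2);s=st(sense());print(s)
m=camera_model("wrist");im=grab_frame("wrist")
cv2.imwrite("pics/w5.png",cv2.cvtColor(im,cv2.COLOR_RGB2BGR))
g=cv2.cvtColor(im,cv2.COLOR_RGB2GRAY).astype(int)
Y=lambda u,v,z:((wz(m,(u,v),z)[:2]-C)@yd*1e3).round(1)
print("clip",[(v,g[v,356:366].mean().astype(int),Y(361,v,.022)) for v in range(176,206,2)])
print("plate",[(v,g[v,216:226].mean().astype(int),Y(221,v,.072)) for v in range(232,258)])
E
```

```text
14.675 -50.0 -17.84 -0.36 0.23 False
14.925 -50.0 -17.1 -0.49 0.08 False
15.175 -50.0 -16.35 0.22 -0.29 False
15.425 -50.0 -15.62 0.4 -0.43 False
15.675 -50.0 -14.88 0.73 0.15 False
15.925 -50.0 -14.14 -0.02 0.31 False
16.175 -50.0 -13.49 -0.02 0.21 False
(16.375, np.float64(-50.0), np.float64(-13.49), 'f_y', np.float64(0.52), 'f_x', np.float64(0.52), 'fz', np.float64(0.12))
clip [(176, np.int64(249), np.float64(27.6)), (178, np.int64(249), np.float64(26.3)), (180, np.int64(249), np.float64(25.1)), (182, np.int64(249), np.float64(23.8)), (184, np.int64(249), np.float64(22.5)), (186, np.int64(243), np.float64(21.2)), (188, np.int64(134), np.float64(19.9)), (190, np.int64(120), np.float64(18.6)), (192, np.int64(119), np.float64(17.3)), (194, np.int64(120), np.float64(16.0)), (196, np.int64(118), np.float64(14.7)), (198, np.int64(91), np.float64(13.4)), (200, np.int64(69), np.float64(12.0)), (202, np.int64(68), np.float64(10.7)), (204, np.int64(67), np.float64(9.4))]
plate [(232, np.int64(80), np.float64(8.9)), (233, np.int64(80), np.float64(8.4)), (234, np.int64(101), np.float64(7.9)),
[... 206 characters left out ...]
nt64(227), np.float64(4.7)), (241, np.int64(244), np.float64(4.2)), (242, np.int64(246), np.float64(3.6)), (243, np.int64(242), np.float64(3.1)), (244, np.int64(236), np.float64(2.6)), (245, np.int64(231), np.float64(2.0)), (246, np.int64(226), np.float64(1.5)), (247, np.int64(224), np.float64(1.0)), (248, np.int64(224), np.float64(0.4)), (249, np.int64(223), np.float64(-0.1)), (250, np.int64(221), np.float64(-0.7)), (251, np.int64(215), np.float64(-1.2)), (252, np.int64(202), np.float64(-1.8)), (253, np.int64(175), np.float64(-2.3)), (254, np.int64(161), np.float64(-2.9)), (255, np.int64(164), np.float64(-3.4)), (256, np.int64(164), np.float64(-4.0)), (257, np.int64(165), np.float64(-4.5))]
```

Vision puts the foot at about +1 mm and the strip centre at about +0.3 mm. The push force is nil and the high ridge was not felt, so I'll draw straight back, rise and verify.

```bash
python3 - <<'E'
from cell import *
from h import *
ctrl.move_linear(W(-.05,-.06,.040),speed=.06);print(st(sense()))
ctrl.move_linear(W(-.05,-.06,.16),speed=.12);ctrl.wait(.3);print(st(sense()))
m=camera_model("wrist");im=grab_frame("wrist");cv2.imwrite("pics/w6.png",cv2.cvtColor(im,cv2.COLOR_RGB2BGR))
cv2.imwrite("pics/w6z.png",cv2.resize(cv2.cvtColor(im[0:240,180:400],cv2.COLOR_RGB2BGR),None,fx=2.4,fy=2.4,interpolation=cv2.INTER_CUBIC))
g=cv2.cvtColor(im,cv2.COLOR_RGB2GRAY).astype(int)
Y=lambda u,v,z:((wz(m,(u,v),z)[:2]-C)@yd*1e3).round(1)
np.savetxt("w6E.txt",m["extrinsics"])
for v in range(90,200,2):print(v,g[v,230:240].mean().astype(int),Y(235,v,.072),"|",g[v,338:346].mean().astype(int),Y(342,v,.022))
E
```

```text
(17.35, np.float64(-50.0), np.float64(-59.63), 'f_y', np.float64(0.87), 'f_x', np.float64(0.39), 'fz', np.float64(0.15))
(18.8, np.float64(-50.1), np.float64(-60.02), 'f_y', np.float64(0.4), 'f_x', np.float64(0.59), 'fz', np.float64(0.17))
90 226 40.0 | 229 44.8
92 226 38.3 | 224 42.8
94 226 36.7 | 222 40.9
96 226 35.0 | 225 38.9
98 226 33.3 | 222 36.9
100 226 31.7 | 222 34.9
102 226 30.0 | 225 32.9
104 225 28.4 | 230 31.0
106 225 26.7 | 229 29.0
108 225 25.1 | 223 27.0
110 225 23.4 | 225 25.0
112 225 21.8 | 225 23.1
114 225 20.1 | 209 21.1
116 225 18.4 | 173 19.1
118 225 16.8 | 144 17.2
120 225 15.1 | 82 15.2
122 225 13.5 | 80 13.2
124 224 11.8 | 79 11.2
126 200 10.2 | 79 9.3
128 95 8.5 | 77 7.3
130 91 6.9 | 78 5.3
132 139 5.2 | 113 3.3
134 242 3.6 | 230 1.4
136 239 1.9 | 247 -0.6
138 233 0.2 | 242 -2.6
140 221 -1.4 | 234 -4.6
142 165 -3.1 | 181 -6.5
144 173 -4.7 | 80 -8.5
146 174 -6.4 | 68 -10.5
148 173 -8.1 | 68 -12.5
150 173 -9.7 | 67 -14.5
152 173 -11.4 | 67 -16.5
154 174 -13.1 | 68 -18.5
156 173 -14.8 | 142 -20.5
158 173 -16.4 | 181 -22.5
160 173 -18.1 | 180 -24.5
162 173 -19.8 | 181 -26.5
164 173 -21.5 | 180 -28.5
166 173 -23.2 | 180 -30.5
168 173 -24.9 | 180 -32.5
170 173 -26.6 | 178 -34.6
172 172 -28.3 | 180 -36.6
174 175 -30.0 | 182 -38.6
176 180 -31.7 | 180 -40.6
178 182 -33.4 | 180 -42.7
180 187 -35.1 | 180 -44.7
182 192 -36.8 | 180 -46.8
184 195 -38.5 | 180 -48.8
186 200 -40.2 | 179 -50.9
188 205 -42.0 | 179 -53.0
190 209 -43.7 | 180 -55.0
192 213 -45.5 | 181 -57.1
194 220 -47.2 | 181 -59.2
196 222 -48.9 | 181 -61.3
198 222 -50.7 | 188 -63.4
```

View pics/w6z.png

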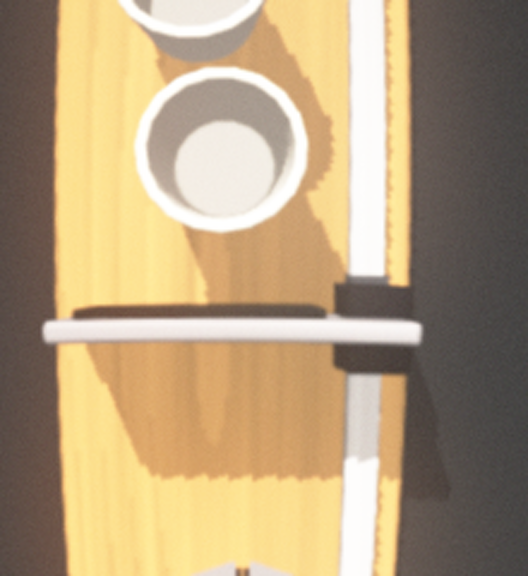

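The plate mid-line is at about +1 mm against a strip centre of about +0.3 mm. The carriage covers the gap and both cups stand free ahead of the pad. The hand is clear at z = 0.16, so I'll hand the job in.

```bash
python3 - <<'E'
from cell import *
job.finish_job();print(sense()["clock"])
E
```

```text
the job is handed in; nothing more can be done
the job is handed in; nothing more can be done
```

The end stop is in the gap of the click strip as far as my checks show. I pushed it there from its outer face with the closed fingers, drew straight back before rising, and handed the job in at about 19 s.

- **Click:** the push force rose to about 6 N on the low ridge, then fell to about 0. I kept going 5 mm in small steps to centre the stop, and the high ridge was never felt.
- **Position:** in the last wrist view the foot is about +1 mm and the strip's centre about +0.3 mm, so they agree within the 2 mm calibration.
- **Surroundings:** the nearer cup stands clear of the pad with the second cup behind it, and the plate shows no sign of having been lifted. The mug and bottle were never approached, but I took no closing picture of them.
- **Disagreements:** my estimates of the finger-to-foot offset differed by about 1.5 mm (13.1 and 14.8 mm), so I used 14 mm. The plunger's seat in the gap was not seen directly. It is inferred from the force dip and the position.

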